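# Park the focus gauge on its swivel hook

## Task

Turn the brass swivel hook on the gauge stand counter-clockwise (seen from above) until it faces over the green fork, and press it against its stop with about 8 to 12 N for half a second. Then hang the orange-handled focus gauge upright on the hook by its eye and, while it bears on the bar, push it along the bar against the red collar, again with about 8 to 12 N for half a second, before letting go. Set the gauge down on the bar gently, never push the hook or the collar with more than 16 N, keep the gauge upright, and leave the other things where they are.

Things in the scene. Friction and masses are not known exactly. Their poses are not given: they have to be found in the camera images.
- gauge_stand: Fixed grey stand. Origin under the post on the table. Round base 92 mm across, with a tongue 66 mm wide out to 105 mm along +x, 12 mm thick. +x is the home direction, where the hook must face. A green fork of two upright rails stands on the tongue: x from 50 to 100 mm, tops at z = 45 mm, 56 mm clear between them (y = -28 to +28 mm). A 20 mm post carries the swivel hub (26 mm across, top at z = 160 mm).
- swivel (a joint): Angle of the hook about the vertical post, rad, counter-clockwise seen from above positive. 0: the hook faces home (stand +x) and meets a rigid stop; at the start it is negative (turned clockwise, -1.1 to -0.5). Stiff friction of about 0.15 N m (some 2 N at 75 mm from the post); it stays where it is left.
- hook: Brass hook that turns with the swivel. Origin on the post's axis at the centre of the bar, 146 mm above the table; x points out along the bar, z up. Round level bar 8 mm thick (top at z = +4 mm) from the hub out to x = 90 mm, where an 8 mm thick upturned tip rises to z = +14 mm; its inner side is at x = 86 mm, the outermost point at x = 94 mm.
- collar: Red rigid collar fixed round the bar, 28 mm across; same origin and axes as the hook. Its outer face, against which the gauge is pressed, is at x = 50 mm in the hook's frame, inner face at 42 mm.
- gauge: Loose focus gauge, 0.17 to 0.29 kg, standing upright on its foot on the thin perforated plate of the table (3.8 mm thick). Origin at the centre of its underside, z up, x is the normal of its plate (the eye goes through along x; both ways round are alike). Steel foot 44 x 44 x 12 mm; aluminium plate 10 mm thick (x) and 38 mm wide (y) up to z = 136 mm; eye 18 mm wide (y) from z = 92 to 120 mm; orange handle 16 mm thick (x), 26 mm wide (y), from z = 136 to 176 mm.
- gauge_eye (a point): Middle of the upper edge of the gauge's eye (gauge z = 120 mm), which rests on the top of the bar when hung. Axes as the gauge. When it is hung against the collar it lies at about x = 55, y = 0, z = 4 mm in the hook's frame, and the foot hangs 30 mm above the table between the rails.
- gauge_grip (a point): Middle of the orange handle (gauge z = 157 mm), the place to grip across its 16 mm thickness (along gauge x). Axes as the gauge.
- tube_rack: Bystander: blue block of grey tubes, 106 x 65 x 77 mm, origin under its centre.
- insert_case: Bystander: flat clear grey plastic box, 68 x 100 x 26 mm, origin under its centre.
- driver: Bystander: small screwdriver with yellow handle, 170 mm long, 27 mm thick.
- tape: Bystander: black and orange tape measure, 64 x 132 x 35 mm.
- strip: Bystander: yellow foam strip with four green clips, 22 x 90 x 39 mm.
- bottle: Bystander: white bottle, 68 mm across, 159 mm tall, origin under its centre.

How it is judged (in metres and radians):
On the way, in this order (a step that is already met when the one before it is completed fails the run):
1. with the gauge still away from the hook, the hook has been turned home and is pressed against its stop by the fingers with more than 6 N (value of joint swivel above -0.04 rad and contact force between the fingers and hook above 6 N and horizontal distance between gauge_eye and hook above 0.12 m), for 0.4 s.
2. the gauge is on the bar by its eye and is pressed against the collar with more than 6 N (value of joint swivel above -0.04 rad and contact force between gauge and collar above 6 N and x of gauge_eye in the frame of hook between 0.052 and 0.058 m and y of gauge_eye in the frame of hook between -0.007 and 0.007 m and z of gauge_eye in the frame of hook between 0 and 0.008 m), for 0.4 s.
At the end, for the whole second after the job is handed in: The hook faces home (within 0.04 rad of its stop), the gauge hangs released and at rest on the bar by its eye, upright within 0.12 rad, its plate within 4 mm of the collar's face (eye 52 to 59 mm out along the bar, within 7 mm sideways, its upper edge 0 to 8 mm above the bar's centre line) (value of joint swivel above -0.04 rad and x of gauge_eye in the frame of hook between 0.052 and 0.059 m and y of gauge_eye in the frame of hook between -0.007 and 0.007 m and z of gauge_eye in the frame of hook between 0 and 0.008 m and angle between gauge's own z axis and vertical below 0.12 rad and linear speed of gauge below 0.02 m/s and contact force between the fingers and gauge below 0.1 N); the robot touches nothing.
It fails at once if the robot pushes the hook, or the gauge pushes the collar, with more than 16 N, or the gauge's weight and pushes together load the hook with more than 24 N (contact force between any of the fingers, the arm and hook above 16 N or contact force between gauge and collar above 16 N or contact force between gauge and hook above 24 N).
It fails at once if the gauge is tipped by more than 0.5 rad (angle between gauge's own z axis and vertical above 0.5 rad).
It fails at once if a bystander is moved by more than 20 mm (distance of any of tube_rack, insert_case, driver, tape, strip, bottle from where it was at the start of the episode above 0.02 m).
It also fails if it takes over 70 s, if anything falls off the work surface, if the arm or the gripper's body presses on something with over 40 N, if the wrist force passes 120 N, or if a joint passes its speed limit or range.

## Robot

A 6-joint arm with a two-finger parallel gripper is mounted at the origin on a cart in front of the work surface, level with it; the furniture and walls round the work are solid. World frame = base frame: x ahead of the robot, y to its left, z up, the work surface at z = 0. Lengths are in mm, angles in rad, forces in N, time in s.
With the tool pointing down it reaches from about 350 to 875 mm from the base axis. Payload 4.2 kg.
Tool frame: the origin (TCP) lies between the finger pads; the fingertips stand 14 mm ahead of it and the grasp point (between the pads) lies 5 mm behind it; z points along the fingers, y is the line along which they close (so a half turn about z gives the same grasp; the last joint's range is limited). The gripper opens to 85 mm and grips with 20 to 120 N. Pads are 22 mm wide; open, the fingers measure 114 mm over their backs; the gripper's body (76 mm by 85 mm) begins 54 mm behind the grasp point. The pads swing forward as they close: fully open they stand 13 mm farther back than shut.
Start: joints at [1.585, 0.385, 0.008, 0, -1.194, -0.259], TCP at [151.445, 606.353, 210.712] pointing down, gripper open.
Joint ranges: [-3.14, 3.14], [-1.21, 2.06], [-1.07, 1.41], [-3.16, 2.05], [-2.99, -0.16], [-3.1, 3.1]. Speed limits (rad/s): [2.79, 2.79, 3.14, 3.14, 3.14, 3.14].

## Interface

Orientations are given as a unit quaternion [x, y, z, w].
In Python, from bench import * gives the robot as it stands.
- The arm moves only by the tool carry_out, never from a script. Its argument "motion" is a list of rows, each a list of 7 numbers: the turn, a rotation vector about the tool's x, y, z in rad, then the shift along the tool's x, y, z in mm, then the opening, from -1 (shut) to 1 (fully open), so that 0 is half open. A call has 1 to 5 rows; each row is the pose to reach, as a shift and turn from the pose commanded when the call began, along the tool's axes at that moment; what a row does not reach only later rows make up. A row lasts 1/8 s, in which the tool goes at most 62.5 mm and 10.7 degrees, less where a joint would pass 70% of its speed; a pose out of reach is approached as far as the arm can. A call with a gripper value outside its range is refused whole. The fingers move at their own pace and stop on an object; the grip force is fixed at half the most. Time passes only in rows, so rows that repeat a pose let the fingers close. It gives the time, the measured TCP pose, the force, the opening and the grip force at its end, in the units of the state.
- read_state(): the state, without advancing time (a new reading comes with each control period).
- get_image(name): name is "side" or "top"; returns a dict with "color" (384x512x3 uint8, blue, green, red), "mtx" (3x3 intrinsics, pixels), "k1" (the pictures are not rectified: a ray, as slopes to the right and down, at radius r is drawn at 1 + k1 r^2 times it, then the intrinsics apply), "position" and "orientation" of the camera in the world. Camera axes: x right, y down, z forward; pixel columns grow to the right and rows downward; lengths in mm; the calibration is good to about 2 mm. A picture is of the moment at which its call begins. There is no depth.
- job_done(): hands the job in; it is judged then, once.
The state is a dict: "clock": time; "joints": joint angles; "joint_vel": joint speeds; "joint_efforts": joint torques, N m; "position": TCP position; "ee_rot": TCP orientation; "contact_force": force on the tool from outside, world axes, zero at the start; "wrist_torque": the same for the moment, N m; "gripper_width": finger opening in mm; "grasp_force": force on a finger pad.
Only numpy, scipy, OpenCV 4.12 (cv2) and the standard library are available. Lean on these libraries where they do the work, as an engineer would, in place of code of your own. Each camera call takes 0.05 s, during which the arm holds its last target. There are 200 camera calls.

## Working session

There is one attempt and no reset: what is moved stays moved. The work goes in short steps, Python scripts to look and compute and a tool call to move; the robot and the scene stay as the last step left them, time stands still between calls to the robot, and variables do not carry over. Pictures are saved under pics/ and viewed, at most 10 in all, crops included, and the job is handed in when it is done.

Besides the shell and the picture viewer there is one more tool, called after "Call:" as name([rows], argument=value, ...), one row to a line, values as JSON. carry_out: Moves the arm, as the interface text tells. Its arguments: {"type":"object","properties":{"motion":{"type":"array"}},"required":["motion"]}

```bash
mkdir -p pics; ls
python3 - <<'E'
from bench import *
import cv2
s=read_state();print(s)
for n in("side","top"):
    d=get_image(n);cv2.imwrite(f"pics/{n}0.png",d["color"]);print(n,d["mtx"],d["k1"],d["position"],d["orientation"])
E
```

```text
pics
{'clock': 0.0, 'joints': array([ 1.58460460e+00,  3.85557190e-01,  6.61992671e-03, -5.43721137e-04,
       -1.19399061e+00, -2.58601379e-01]), 'joint_vel': array([ 0.0014453 ,  0.00171225,  0.00017214,  0.00221138,  0.00028431,
       -0.00188829]), 'joint_efforts': array([-6.47007892e-05, -3.92288375e+01,  1.88399649e+01,  4.18636143e+00,
       -4.68625833e-03, -2.36393305e-06]), 'position': array([151.28926781, 605.75795928, 209.61230403]), 'ee_rot': array([ 9.92506042e-01, -1.22190656e-01, -1.05625903e-04,  1.09021408e-03]), 'contact_force': array([-0.31164538,  0.17564677, -0.2329673 ]), 'wrist_torque': array([ 0.03539683,  0.02396417, -0.00345208]), 'grasp_force': 0.0, 'gripper_width': 85.51168485660938}
side [[385.21721654   0.         256.68518296]
 [  0.         385.21721654 189.20079819]
 [  0.           0.           1.        ]] -0.0926305662256645 [ 213.03157426 -665.35254042  630.26133456] [ 0.85107975 -0.15080728  0.07695337 -0.49698953]
top [[437.22178121   0.         259.71425369]
 [  0.         437.22178121 191.01981737]
 [  0.           0.           1.        ]] -0.10515129355781923 [ 352.83455362  145.10897926 1332.67486698] [-0.70534146  0.70651323 -0.03577191  0.04530851]
```

View pics/top0.png

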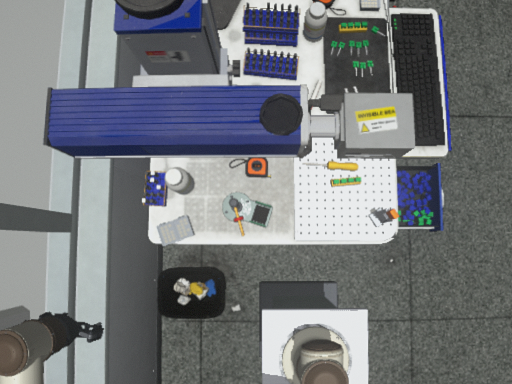

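View pics/side0.png

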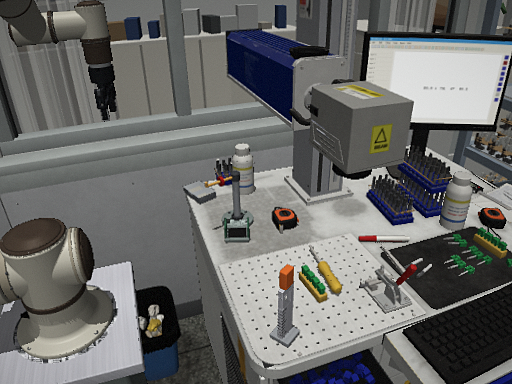

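The top view shows the stand near (237,208) and the gauge's foot and handle near (385,215). In the side view the stand is at (237,205) and the gauge spans (287,275) to (285,335). I'll enlarge both.

```bash
cat > h.py <<'E'
import numpy as np, cv2
from scipy.spatial.transform import Rotation as R
from bench import *
class Cam:
    def __init__(s,n):
        d=get_image(n);s.im=d["color"];s.K=d["mtx"];s.p=np.array(d["position"]);s.R=R.from_quat(d["orientation"]).as_matrix()
        s.d=np.array([d["k1"],0,0,0,0.])
    def proj(s,P):
        P=np.atleast_2d(np.array(P,float));return cv2.projectPoints(P,cv2.Rodrigues(s.R.T)[0],-s.R.T@s.p,s.K,s.d)[0][:,0]
    def ray(s,uv):
        q=cv2.undistortPoints(np.array([[uv]],float),s.K,s.d)[0,0];return s.R@np.array([*q,1])
    def atz(s,uv,z):
        r=s.ray(uv);return s.p+r*(z-s.p[2])/r[2]
def crop(im,x,y,w,h,k):return cv2.resize(im[y:y+h,x:x+w],None,fx=k,fy=k,interpolation=cv2.INTER_CUBIC)
E
python3 - <<'E'
from h import *
t,s=Cam("top"),Cam("side")
a=crop(t.im,210,180,80,60,5);b=crop(t.im,350,185,80,60,5);c=crop(s.im,190,165,80,80,5)[:300*5//5*1+100];d=crop(s.im,250,260,80,90,5)[:400]
o=np.zeros((600,800,3),np.uint8);
o[:300,:400]=a;o[:300,400:]=b;o[300:,:300]=crop(s.im,200,168,60,75,4);o[300:,400:640]=crop(s.im,260,262,60,85,4)[:300] if 0 else crop(s.im,260,265,60,75,4) if 0 else cv2.resize(s.im[260:350,255:327],(240,300),interpolation=cv2.INTER_CUBIC)
cv2.imwrite("pics/c1.png",o)
E
```

```text
Traceback (most recent call last):
ValueError: could not broadcast input array from shape (300,240,3) into shape (300,300,3)
```

Run:
```python
from h import *
t,s=Cam("top"),Cam("side")
o=np.zeros((600,800,3),np.uint8)
o[:300,:400]=crop(t.im,210,180,80,60,5);o[:300,400:]=crop(t.im,350,185,80,60,5)
o[300:,:240]=crop(s.im,200,168,60,75,4);o[300:,400:640]=cv2.resize(s.im[260:350,255:327],(240,300),interpolation=cv2.INTER_CUBIC)
cv2.imwrite("pics/c1.png",o)
```

```text
(no output)
```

View pics/c1.png

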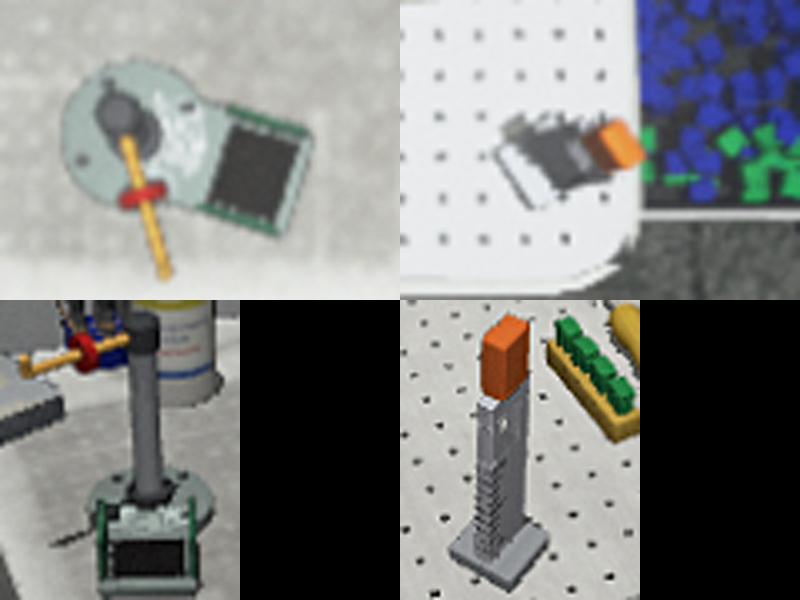

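```bash
cat > fit.py <<'E'
from h import *
from scipy.optimize import least_squares
t,s=Cam("top"),Cam("side")
def W(q,P): c,n=np.cos(q[2]),np.sin(q[2]);P=np.array(P,float);return np.c_[P[:,0]*c-P[:,1]*n+q[0],P[:,0]*n+P[:,1]*c+q[1],P[:,2]]
T=lambda x,y:(x/5+210,y/5+180); T2=lambda x,y:((x-400)/5+350,y/5+185)
S=lambda x,y:(x/4+200,(y-300)/4+168); S2=lambda x,y:((x-400)/3.3333+255,(y-300)/3.3333+260)
def fit(obs,q0):
    f=lambda q:np.concatenate([(c.proj(W(q,[P]))[0]-uv) for c,P,uv in obs])
    r=least_squares(f,q0,loss="soft_l1");print(r.x.round(3),"rms",np.sqrt((r.fun**2).mean()).round(2));print(r.fun.reshape(-1,2).round(1).tolist());return r.x
hub=(0,0,160)
st=[(t,hub,T(118,108)),(t,(105,33,12),T(313,137)),(t,(105,-33,12),T(277,237)),(t,(-46,0,12),T(62,123)),
 (s,hub,S(145,320)),(s,(105,-33,12),S(103,592)),(s,(105,33,12),S(200,585)),(s,(50,-28,45),S(103,507)),(s,(50,28,45),S(190,500))]
q=fit(st,[330,190,-1.8])
# hook angle
hk=[(t,(90,0,160),T(165,270)),(t,(46,0,146),T(142,196)),(s,(90,0,160),S(22,358)),(s,(46,0,146),S(84,352))]
r=least_squares(lambda a:np.concatenate([c.proj(W([q[0],q[1],a[0]],[P]))[0]-uv for c,P,uv in hk]),[q[2]-.8])
print("hook dir",r.x,"swivel",r.x-q[2],r.fun.round(1))
z=3.8
g=[(s,(0,0,176+z),S2(506,333)),(t,(0,0,176+z),T2(624,143)),]
f=[(-22,-22),(22,-22),(22,22),(-22,22)]
h=[(-8,-13),(8,-13),(8,13),(-8,13)]
for k in range(4):
    rt=lambda L,i:L[(i+k)%4]
    # side: handle top: left, front, right, back ; foot top left, front,right
    obs=[(s,(*rt(h,0),176+z),S2(482,342)),(s,(*rt(h,1),176+z),S2(499,350)),(s,(*rt(h,2),176+z),S2(530,322)),(s,(*rt(h,1),136+z),S2(500,400)),(s,(*rt(h,0),136+z),S2(482,392)),
     (s,(*rt(f,0),12+z),S2(449,547)),(s,(*rt(f,1),12+z),S2(511,582)),(s,(*rt(f,2),12+z),S2(550,538)),g[1]]
    for y0 in (-1.6,0,1.6,3.1):
        pass
    best=fit(obs,[300,-180,-1.0-k*np.pi/2])
    if k==0: b0=best
E
python3 fit.py
```

```text
[457.038 230.111  92.387] rms 1.23
[[0.4, 0.9], [1.3, -1.2], [2.3, -0.2], [0.7, -2.1], [-1.6, -1.5], [-0.9, -1.2], [-0.3, -0.5], [0.6, -1.9], [-0.6, -1.0]]
hook dir [91.39487927] swivel [-0.99185667] [ 0.5  0.6  0.7 -0.1 -0.1 -1.2 -0.6  0.1]
[ 424.393 -198.381   55.546] rms 0.9
[[-1.0, -1.5], [1.6, -0.2], [0.7, 0.1], [0.8, 1.9], [-1.2, 0.5], [-0.6, -0.2], [-0.5, 0.4], [0.3, -1.2], [0.1, 0.0]]
[ 423.799 -198.732   28.857] rms 2.31
[[-1.9, -4.0], [5.6, -0.4], [1.3, 2.9], [4.6, 1.7], [-2.1, -2.0], [-0.7, 0.2], [-0.5, 0.6], [0.1, -1.1], [0.3, 0.3]]
[ 424.393 -198.381   52.405] rms 0.9
[[-1.0, -1.5], [1.6, -0.2], [0.7, 0.1], [0.8, 1.9], [-1.2, 0.5], [-0.6, -0.2], [-0.5, 0.4], [0.3, -1.2], [0.1, 0.0]]
[ 423.799 -198.732   25.715] rms 2.31
[[-1.9, -4.0], [5.6, -0.4], [1.3, 2.9], [4.6, 1.7], [-2.1, -2.0], [-0.7, 0.2], [-0.5, 0.6], [0.1, -1.1], [0.3, 0.3]]
```

The fits agree to about 1 px (roughly 3 mm):

| Item | Position (mm) | Yaw (rad) |
|---|---|---|
| Stand | (457, 230) | -1.861 |
| Hook | on the stand | -2.853 (swivel -0.99) |
| Gauge | (424, -198) | -1.003 |

I'll set up a converter from world targets to tool-axis moves, then start.

```bash
cat > mv.py <<'E'
# usage: mv.py x y z theta  -> shift/turn from the commanded pose in cmd.txt (x y z theta); "set" args record rounded command
import sys,numpy as np,json
from bench import read_state
a=sys.argv[1:]
c=json.load(open("cmd.json"))
def step(c,turn,sx,sy,sz):
    x,y,z,t=c;return [x+np.cos(t)*sx+np.sin(t)*sy,y+np.sin(t)*sx-np.cos(t)*sy,z-sz,t-turn]
if a[0]=="did": c=step(c,*map(float,a[1:5]));json.dump(c,open("cmd.json","w"));a=a[5:]
print("cmd",np.round(c,3).tolist())
if a:
    x,y,z,t=map(float,a[:4]);d=np.array([x,y])-c[:2];ct,st=np.cos(c[3]),np.sin(c[3])
    print("turn z %.3f shift %.1f %.1f %.1f"%(c[3]-t,ct*d[0]+st*d[1],st*d[0]-ct*d[1],c[2]-z))
E
echo '[151.445,606.353,210.712,-0.245]'>cmd.json; python3 mv.py 378 243 210.7 -1.282
```

```text
cmd [151.445, 606.353, 210.712, -0.245]
turn z 1.037 shift 307.9 297.5 0.0
```

Call:
carry_out([
  [0,0,0.18,43,42,0,-1],
  [0,0,0.36,86,84,0,-1],
  [0,0,0.54,129,126,0,-1],
  [0,0,0.72,172,168,0,-1],
  [0,0,0.9,215,210,0,-1],
])

```text
clock: 1.02
position: [309.8, 348.9, 211.1]
ee_rot: [0.839, -0.544, -0.0, -0.0]
contact_force: [1.4, 0.4, 1.2]
gripper_width: 0.1
grasp_force: 0.0
```

```bash
python3 mv.py did 0.9 215 210 0 378 243 152 -1.282
```

```text
cmd [309.088, 350.475, 210.712, -1.145]
turn z 0.137 shift 126.3 -18.4 58.7
```

Call:
carry_out([
  [0,0,0.07,60,-9,0,-1],
  [0,0,0.137,126,-18,0,-1],
  [0,0,0.137,126,-18,30,-1],
  [0,0,0.137,126,-18,59,-1],
  [0,0,0.137,126,-18,59,-1],
])

```text
clock: 1.65
position: [376.7, 241.8, 150.3]
ee_rot: [0.801, -0.598, -0.0, 0.002]
contact_force: [1.5, 0.0, 0.9]
gripper_width: -0.4
grasp_force: 0.0
```

```bash
python3 mv.py did 0.137 126 -18 59
python3 - <<'E'
from h import *
q=[457,230.1,-1.861];s=Cam("side");t=Cam("top")
def W(q,P): c,n=np.cos(q[2]),np.sin(q[2]);P=np.array(P,float);return np.c_[P[:,0]*c-P[:,1]*n+q[0],P[:,0]*n+P[:,1]*c+q[1],P[:,2]]
k=6
def draw(c,x,y,w,h,L):
    o=crop(c.im,x,y,w,h,k)
    for P,col in L:
        p=((c.proj(P)-[x,y]+.5)*k).astype(int);cv2.polylines(o,[p.reshape(-1,1,2)],False,col,1,cv2.LINE_AA)
    return o
g=[424.4,-198.4,-1.003];a=np.linspace(0,6.3,40)
box=lambda x0,x1,y0,y1,z:[(x0,y0,z),(x1,y0,z),(x1,y1,z),(x0,y1,z),(x0,y0,z)]
st=[(W(q,np.c_[46*np.cos(a),46*np.sin(a),0*a+12]),(0,0,255)),(W(q,box(40,105,-33,33,12)),(0,0,255)),(W(q,box(50,100,-28,28,45)),(255,0,255)),(W(q,np.c_[13*np.cos(a),13*np.sin(a),0*a+160]),(0,255,255)),
 (W([*q[:2],-2.853],[(0,0,146),(90,0,146),(90,0,160)]),(255,0,0))]
gg=[(W(g,box(-22,22,-22,22,z)),(0,0,255)) for z in(3.8,15.8)]+[(W(g,box(-8,8,-13,13,z)),(255,0,0)) for z in(139.8,179.8)]
o=np.zeros((600,800,3),np.uint8)
def put(i,x,y):
    i=i[:600-y,:800-x];o[y:y+i.shape[0],x:x+i.shape[1]]=i
put(draw(t,205,185,72,50,st),0,0);put(draw(t,360,195,55,45,gg),440,0)
put(draw(s,200,166,66,50,st)[:300],0,300) if 0 else put(cv2.resize(draw(s,195,166,66,80,st),(248,300)),0,300)
put(cv2.resize(draw(s,260,262,55,86,gg),(192,300)),440,300)
cv2.imwrite("pics/o1.png",o)
E
```

```text
cmd [377.524, 243.16, 151.712, -1.282]
```

View pics/o1.png

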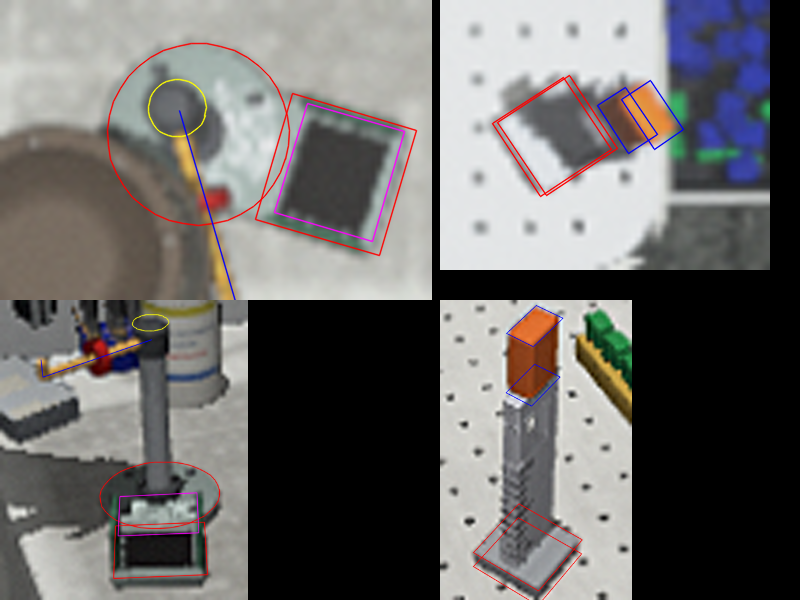

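The stand's hub and rails match the model to 1–2 px, and so does the gauge handle at top-crop (650,115). The fingers are beside the bar, so next I'll plan the arc of pushes.

```bash
cat > arc.py <<'E'
import sys,json,numpy as np
c=json.load(open("cmd.json"));P=np.array([457,230.1]);H=-1.861
for f in map(float,sys.argv[1:]):
    t=H+f;p=P+72*np.array([np.cos(t),np.sin(t)])+15*np.array([np.sin(t),-np.cos(t)])
    d=p-c[:2];k=c[3];print(f,"turn %.3f shift %.1f %.1f"%(k-(t+np.pi/2),np.cos(k)*d[0]+np.sin(k)*d[1],np.sin(k)*d[0]-np.cos(k)*d[1]))
E
python3 arc.py -1.05 -.97 -.9 -.82 -.74 -.66 -.58 -.5 -.42 -.34 -.26 -.2 -.14 -.1
```

```text
-1.05 turn 0.058 shift 16.0 -1.5
-0.97 turn -0.022 shift 21.7 -0.2
-0.9 turn -0.092 shift 26.8 0.6
-0.82 turn -0.172 shift 32.7 1.0
-0.74 turn -0.252 shift 38.6 1.0
-0.66 turn -0.332 shift 44.4 0.5
-0.58 turn -0.412 shift 50.2 -0.5
-0.5 turn -0.492 shift 55.9 -1.9
-0.42 turn -0.572 shift 61.5 -3.8
-0.34 turn -0.652 shift 66.9 -6.1
-0.26 turn -0.732 shift 72.1 -8.9
-0.2 turn -0.792 shift 75.9 -11.2
-0.14 turn -0.852 shift 79.5 -13.8
-0.1 turn -0.892 shift 81.8 -15.6
```

Call:
carry_out([
  [0,0,0.03,16,-1,0,-1],
  [0,0,-0.02,21,0,0,-1],
  [0,0,-0.09,27,1,0,-1],
  [0,0,-0.17,33,1,0,-1],
  [0,0,-0.25,39,1,0,-1],
])

```text
clock: 2.38
position: [388.3, 205.3, 152.9]
ee_rot: [0.87, -0.492, 0.0, -0.001]
contact_force: [-0.4, -0.5, -0.2]
gripper_width: -0.1
grasp_force: 0.0
```

```bash
python3 mv.py did -.25 39 1 0;python3 arc.py -.66 -.58 -.5 -.42 -.34
```

```text
cmd [387.673, 205.49, 151.712, -1.032]
-0.66 turn -0.082 shift 5.4 0.9
-0.58 turn -0.162 shift 11.2 1.3
-0.5 turn -0.242 shift 17.1 1.4
-0.42 turn -0.322 shift 23.0 0.9
-0.34 turn -0.402 shift 28.8 -0.0
```

Call:
carry_out([
  [0,0,-0.08,5,1,0,-1],
  [0,0,-0.16,11,1,0,-1],
  [0,0,-0.24,17,1,0,-1],
  [0,0,-0.32,23,1,0,-1],
  [0,0,-0.4,29,0,0,-1],
])

```text
clock: 3.0
position: [403.2, 180.4, 152.9]
ee_rot: [0.951, -0.31, 0.001, -0.001]
contact_force: [0.3, -0.8, 0.2]
gripper_width: -0.1
grasp_force: 0.0
```

```bash
python3 mv.py did -.4 29 0 0;python3 arc.py -.29 -.24 -.19 -.14 -.1 -.08
python3 - <<'E'
from h import *
t,s=Cam("top"),Cam("side")
print(read_state()["contact_force"])
o=np.hstack([crop(t.im,205,180,80,75,5),crop(s.im,190,166,80,75,5)]);cv2.imwrite("pics/p2.png",o)
E
```

```text
cmd [402.553, 180.599, 151.712, -0.632]
-0.29 turn -0.052 shift 3.4 0.6
-0.24 turn -0.102 shift 7.1 1.0
-0.19 turn -0.152 shift 10.7 1.3
-0.14 turn -0.202 shift 14.4 1.4
-0.1 turn -0.242 shift 17.4 1.4
-0.08 turn -0.262 shift 18.8 1.3
[ 0.23253927 -1.03899314 -0.306987  ]
```

View pics/p2.png

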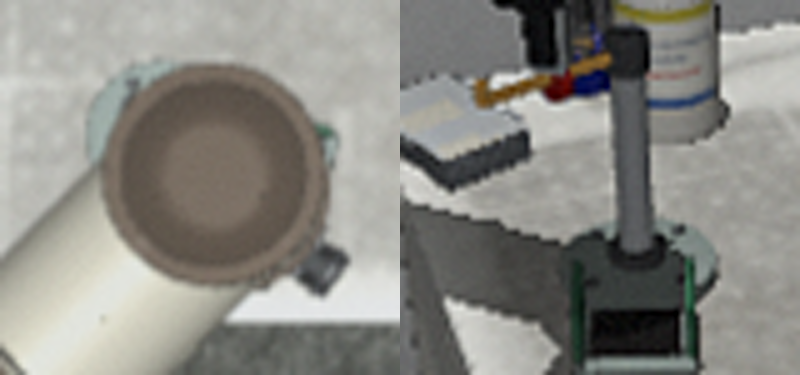

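The hook hasn't moved: its tip is still at side pixel (206,185). The dark thing at crop (540,50) needs checking against where the fingertips should project.

Run:
```python
from h import *
t,s=Cam("top"),Cam("side")
st=read_state();p=st["position"];print(p,st["gripper_width"])
for c,n in((s,"side"),(t,"top")):
    print(n,"tip",c.proj([p+[0,0,-14],p,p+[0,0,54]]).round(1).tolist())
    print("hook tip now -0.99/-0.34",c.proj([[457+90*np.cos(a),230+90*np.sin(a),160] for a in(-2.853,-2.2)]).round(1).tolist())
o=crop(s.im,150,70,150,120,5);cv2.imwrite("pics/p3.png",o)
```

```text
[402.92583238 180.59878562 152.41532679] 0.13482431854501675
side tip [[220.4, 190.6], [220.0, 185.9], [218.6, 167.0]]
hook tip now -0.99/-0.34 [[205.4, 181.4], [222.7, 187.4]]
top tip [[252.6, 222.9], [252.5, 222.7], [251.8, 221.8]]
hook tip now -0.99/-0.34 [[243.5, 234.6], [261.1, 222.1]]
```

View pics/p3.png

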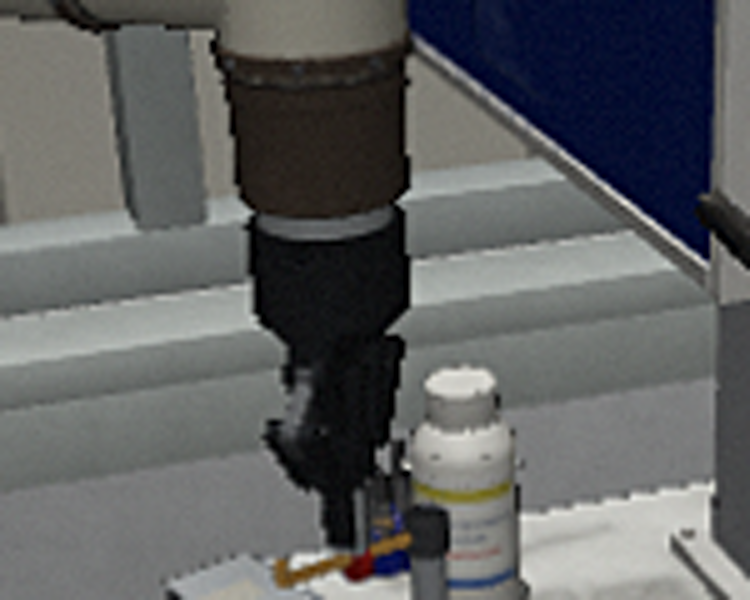

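Run:
```python
from h import *
t,s=Cam("top"),Cam("side")
print(s.proj([[151,606,z] for z in(196,209,230,250,300)]).round(1).tolist())
print(t.proj([[403,180,z] for z in(139,250,350,450,550)]).round(1).tolist())
print(s.proj([[403,180,z] for z in(139,173,250,350,450,550)]).round(1).tolist())
print(read_state()["joints"])
i=cv2.imread("pics/side0.png");j=cv2.imread("pics/top0.png")
o=np.zeros((600,800,3),np.uint8);o[:,:400]=crop(i,65,0,80,120,5);o[:300,400:]=crop(j,50,295,80,60,5);o[300:,400:]=crop(s.im,190,150,80,60,5)
cv2.imwrite("pics/p4.png",o)
```

```text
[[112.2, 129.2], [111.4, 125.4], [110.2, 119.3], [109.0, 113.4], [106.0, 98.2]]
[[252.8, 222.9], [251.5, 221.0], [250.1, 218.9], [248.3, 216.4], [246.2, 213.2]]
[[220.5, 190.5], [219.6, 178.9], [217.5, 151.0], [214.7, 111.5], [211.6, 67.8], [208.3, 19.9]]
[ 7.92235190e-01  1.27521329e-01 -5.08325609e-01 -5.49163049e-06
 -9.34119176e-01  1.45707104e-01]
```

View pics/p4.png

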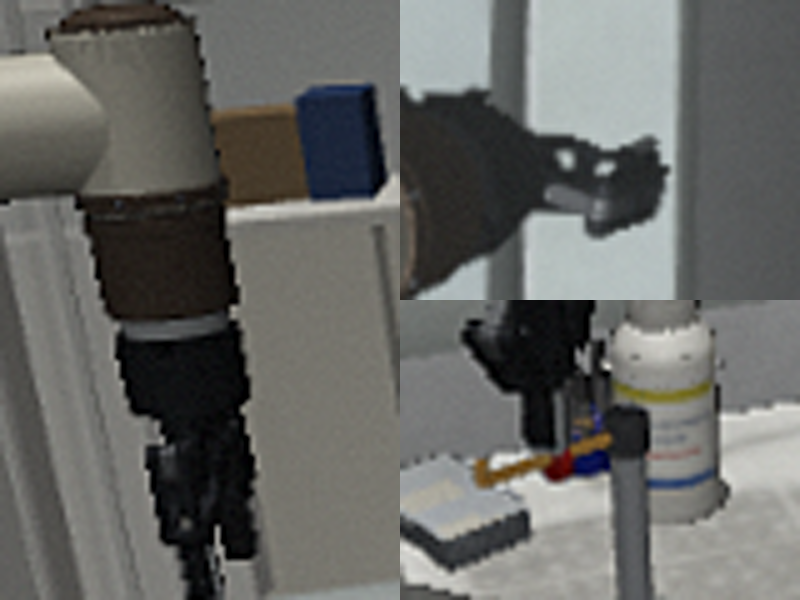

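The wrist is where the state says, since the flange row 115 gives z≈341. But the fingertips end near row 179, about z≈170, and they passed over the bar without touching it. I'll go back and descend further.

```bash
python3 mv.py 378 243 125 -1.282
```

```text
cmd [402.553, 180.599, 151.712, -0.632]
turn z 0.650 shift -56.7 -35.8 26.7
```

Call:
carry_out([
  [0,0,0.0,0,0,-25,-1],
  [0,0,0.18,-19,-12,-25,-1],
  [0,0,0.36,-38,-24,-25,-1],
  [0,0,0.54,-57,-36,-25,-1],
  [0,0,0.65,-57,-36,-10,-1],
])

```text
clock: 3.92
position: [378.2, 245.4, 162.7]
ee_rot: [0.801, -0.599, 0.0, -0.002]
contact_force: [0.6, 0.5, -0.5]
gripper_width: -0.3
grasp_force: 0.0
```

```bash
python3 mv.py did .65 -57 -36 -10 378 243 122 -1.282
```

```text
cmd [377.83, 243.319, 161.712, -1.282]
turn z 0.000 shift 0.4 -0.1 39.7
```

Call:
carry_out([
  [0,0,0,0,0,20,-1],
  [0,0,0,0,0,40,-1],
  [0,0,0,0,0,40,-1],
])

```text
clock: 4.3
position: [377.1, 242.6, 120.7]
ee_rot: [0.801, -0.598, -0.0, 0.002]
contact_force: [0.3, 0.4, 0.6]
gripper_width: 0.1
grasp_force: 0.0
```

```bash
python3 mv.py did 0 0 0 40; python3 arc.py -1.05 -.97 -.9 -.82 -.74;python3 - <<'E'
from h import *
s=Cam("side");p=read_state()["position"];print(p,s.proj([p+[0,0,-14],p,p+[0,0,17],p+[0,0,188]]).round(1).tolist())
cv2.imwrite("pics/p5.png",crop(s.im,170,100,110,120,5))
E
```

```text
cmd [377.83, 243.319, 121.712, -1.282]
-1.05 turn 0.058 shift 16.1 -1.1
-0.97 turn -0.022 shift 21.8 0.2
-0.9 turn -0.092 shift 26.9 0.9
-0.82 turn -0.172 shift 32.7 1.4
-0.74 turn -0.252 shift 38.6 1.3
[377.81897664 243.34558954 121.70828426] [[206.4, 191.4], [206.0, 186.9], [205.5, 181.4], [199.8, 121.0]]
```

View pics/p5.png

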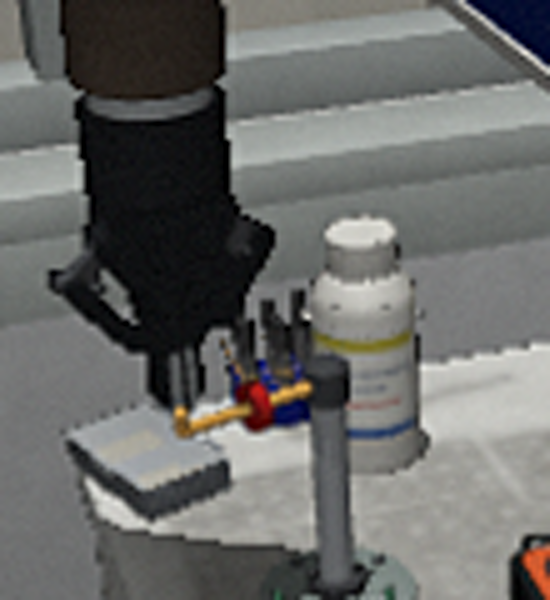

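The fingertip ends at side row ≈181 (z≈139), just at bar level, while the flange at row 121 agrees with the state. I'll go 12 mm lower and push.

Call:
carry_out([
  [0,0,0,0,0,12,-1],
  [0,0,0.03,14,-1,12,-1],
  [0,0,0.0,20,0,12,-1],
  [0,0,-0.07,25,1,12,-1],
  [0,0,-0.14,30,1,12,-1],
])

```text
clock: 4.97
position: [385.7, 214.1, 109.8]
ee_rot: [0.842, -0.54, -0.0, -0.001]
contact_force: [-1.2, 2.1, -1.5]
gripper_width: -0.1
grasp_force: 1.4
```

```bash
python3 mv.py did -.14 30 1 12;python3 arc.py -.77 -.7 -.63 -.56 -.5;python3 - <<'E'
from h import *
print(read_state()["contact_force"])
E
```

```text
cmd [385.415, 214.276, 109.712, -1.142]
-0.77 turn -0.082 shift 6.3 1.3
-0.7 turn -0.152 shift 11.4 1.8
-0.63 turn -0.222 shift 16.6 1.9
-0.56 turn -0.292 shift 21.7 1.6
-0.5 turn -0.352 shift 26.1 1.1
[-1.20018241  2.06266897 -1.48150495]
```

Contact: about 2.4 N opposing the push, as expected from the swivel friction.

Call:
carry_out([
  [0,0,-0.08,6,1,0,-1],
  [0,0,-0.15,11.5,2,0,-1],
  [0,0,-0.22,16.5,2,0,-1],
  [0,0,-0.29,21.5,1.5,0,-1],
  [0,0,-0.35,26,1,0,-1],
])

```text
clock: 5.6
position: [396.1, 190.5, 110.1]
ee_rot: [0.923, -0.385, 0.0, -0.001]
contact_force: [0.3, 3.7, -1.4]
gripper_width: -0.1
grasp_force: 1.3
```

```bash
python3 mv.py did -.35 26 1 0;python3 arc.py -.43 -.36 -.29 -.23 -.17 -.13 -.1
```

```text
cmd [395.316, 190.214, 109.712, -0.792]
-0.43 turn -0.072 shift 5.1 1.0
-0.36 turn -0.142 shift 10.3 1.5
-0.29 turn -0.212 shift 15.4 1.6
-0.23 turn -0.272 shift 19.8 1.5
-0.17 turn -0.332 shift 24.2 1.0
-0.13 turn -0.372 shift 27.1 0.6
-0.1 turn -0.402 shift 29.3 0.2
```

Call:
carry_out([
  [0,0,-0.07,5,1,0,-1],
  [0,0,-0.14,10,1.5,0,-1],
  [0,0,-0.21,15,1.5,0,-1],
  [0,0,-0.27,20,1.5,0,-1],
  [0,0,-0.33,24,1,0,-1],
])

```text
clock: 6.22
position: [412.1, 172.6, 110.3]
ee_rot: [0.974, -0.229, 0.0, -0.001]
contact_force: [-0.7, 2.1, 0.3]
gripper_width: 0.1
grasp_force: 1.2
```

```bash
python3 mv.py did -.33 24 1 0;python3 arc.py -.14 -.11 -.09 -.07 -.05 -.03 0 .03 .06
```

```text
cmd [411.462, 172.43, 109.712, -0.462]
-0.14 turn -0.032 shift 2.4 0.5
-0.11 turn -0.062 shift 4.5 0.9
-0.09 turn -0.082 shift 6.0 1.1
-0.07 turn -0.102 shift 7.5 1.2
-0.05 turn -0.122 shift 8.9 1.4
-0.03 turn -0.142 shift 10.4 1.5
0.0 turn -0.172 shift 12.6 1.6
0.03 turn -0.202 shift 14.8 1.6
0.06 turn -0.232 shift 17.0 1.6
```

Call:
carry_out([
  [0,0,-0.03,2.5,0.5,0,-1],
  [0,0,-0.06,4.5,1,0,-1],
  [0,0,-0.08,6,1,0,-1],
  [0,0,-0.1,7.5,1,0,-1],
  [0,0,-0.1,7.5,1,0,-1],
])

```text
clock: 6.85
position: [417.7, 167.8, 109.6]
ee_rot: [0.984, -0.18, -0.0, 0.0]
contact_force: [-1.1, -0.1, 0.7]
gripper_width: 0.2
grasp_force: 0.4
```

Call:
carry_out([
  [0,0,-0.015,1,0,0,-1],
  [0,0,-0.03,2,0,0,-1],
])

```text
clock: 7.1
position: [419.1, 167.0, 109.5]
ee_rot: [0.986, -0.165, -0.001, 0.001]
contact_force: [-2.1, -0.6, 1.9]
gripper_width: -0.3
grasp_force: 1.1
```

Call:
carry_out([
  [0,0,-0.015,1,0,0,-1],
  [0,0,-0.03,2,0,0,-1],
])

```text
clock: 7.35
position: [420.9, 166.3, 109.3]
ee_rot: [0.989, -0.15, -0.001, 0.001]
contact_force: [-4.9, -0.9, 1.6]
gripper_width: -0.1
grasp_force: 2.4
```

Call:
carry_out([
  [0,0,0,0.7,0,0,-1],
  [0,0,0,1.4,0,0,-1],
])

```text
clock: 7.6
position: [421.1, 166.2, 109.2]
ee_rot: [0.989, -0.151, -0.002, 0.001]
contact_force: [-9.8, 4.2, 4.2]
gripper_width: 0.4
grasp_force: 5.5
```

Call:
carry_out([
  [0,0,0,0,0,0,-1],
  [0,0,0,0,0,0,-1],
  [0,0,0,0,0,0,-1],
  [0,0,0,0,0,0,-1],
  [0,0,0,0,0,0,-1],
])

```text
clock: 8.22
position: [421.0, 166.2, 109.3]
ee_rot: [0.989, -0.151, -0.002, 0.001]
contact_force: [-8.3, 1.1, 3.7]
gripper_width: -0.0
grasp_force: 4.6
```

```bash
for a in "-.1 7.5 1 0" "-.03 2 0 0" "-.03 2 0 0" "0 1.4 0 0"; do python3 mv.py did $a;done
```

```text
cmd [417.73, 168.191, 109.712, -0.362]
cmd [419.601, 167.483, 109.712, -0.332]
cmd [421.492, 166.831, 109.712, -0.302]
cmd [422.828, 166.415, 109.712, -0.302]
```

```bash
python3 - <<'E'
from h import *
t,s=Cam("top"),Cam("side")
def tri(a,b):
    A,B=t.ray(a),s.ray(b);M=np.c_[A,-B];k=np.linalg.lstsq(M,s.p-t.p,rcond=None)[0]
    return ((t.p+A*k[0]+s.p+B*k[1])/2).round(),np.linalg.norm(t.p+A*k[0]-s.p-B*k[1]).round()
print("label",tri((379,120),(357,92)))
for z in(300,350,400,450,500): print(z,t.atz((345,153),z).round(),t.atz((413,156),z).round(), s.proj([t.atz((345,153),z),t.atz((413,156),z)]).round().tolist())
E
python3 mv.py 424.4 -198.4 230 0.568
```

```text
label (array([603., -92., 445.]), np.float64(5.0))
300 [563. -46. 300.] [ 556. -212.  300.] [[322.0, 159.0], [365.0, 199.0]]
350 [553. -37. 350.] [ 546. -195.  350.] [[316.0, 135.0], [357.0, 169.0]]
400 [543. -28. 400.] [ 537. -178.  400.] [[311.0, 109.0], [349.0, 137.0]]
450 [533. -19. 450.] [ 527. -160.  450.] [[305.0, 82.0], [341.0, 104.0]]
500 [523.  -9. 500.] [ 517. -143.  500.] [[298.0, 55.0], [332.0, 70.0]]
cmd [422.828, 166.415, 109.712, -0.302]
turn z -0.870 shift 110.0 347.8 -120.3
```

Call:
carry_out([
  [0,0,0,-10,0,0,-1],
  [0,0,0,-30,0,0,-1],
  [0,0,0,-30,0,-40,-1],
  [0,0,0,-30,0,-90,0],
  [0,0,0,-30,0,-110,0.6],
])

```text
clock: 8.95
position: [396.1, 177.0, 223.3]
ee_rot: [0.989, -0.15, 0.003, -0.003]
contact_force: [0.3, 0.2, -0.7]
gripper_width: 36.0
grasp_force: 0.0
```

```bash
python3 mv.py did 0 -30 0 -110 424.4 -198.4 225 0.568
```

```text
cmd [394.186, 175.338, 219.712, -0.302]
turn z -0.870 shift 140.0 347.8 -5.3
```

Call:
carry_out([
  [0,0,-0.15,22,54,-5,0.2],
  [0,0,-0.3,44,108,-10,0.2],
  [0,0,-0.45,66,162,-10,0.2],
  [0,0,-0.6,88,216,-10,0.2],
  [0,0,-0.75,110,270,-10,0.2],
])

```text
clock: 9.57
position: [419.3, -99.8, 230.5]
ee_rot: [0.978, 0.21, 0.002, 0.001]
contact_force: [0.9, 0.2, 0.0]
gripper_width: 51.4
grasp_force: 0.0
```

```bash
python3 mv.py did -.75 110 270 -10 424.4 -198.4 225 0.568
```

```text
cmd [418.901, -115.16, 229.712, 0.448]
turn z -0.120 shift -31.1 77.4 4.7
```

Call:
carry_out([
  [0,0,-0.06,-15,40,0,0.2],
  [0,0,-0.12,-31,77,0,0.2],
  [0,0,-0.12,-31,77,0,0.2],
])

```text
clock: 9.95
position: [421.9, -183.1, 229.8]
ee_rot: [0.964, 0.264, 0.001, 0.001]
contact_force: [-0.1, 0.5, -0.9]
gripper_width: 51.6
grasp_force: 0.0
```

```bash
python3 mv.py did -.12 -31 77 0
python3 - <<'E'
from h import *
s=Cam("side");p=read_state()["position"];print(p)
print(s.proj([p+[0,0,d] for d in(-14,0,17,188)]).round(1).tolist())
y=np.array([np.sin(.568),-np.cos(.568),0])*40; print(s.proj([p+y+[0,0,-1],p-y+[0,0,-1]]).round(1).tolist())
cv2.imwrite("pics/p6.png",crop(s.im,230,180,110,170,4)[:600]) if 0 else cv2.imwrite("pics/p6.png",np.hstack([crop(s.im,230,210,80,60,7)[:, :],crop(s.im,190,166,60,60,4)[:0].reshape(0,0,3) if 0 else cv2.resize(s.im[166:241,195:255],(240,420))]))
E
```

```text
cmd [424.314, -197.99, 229.712, 0.568]
[ 421.78636192 -182.04025569  229.78590357]
[[282.0, 247.4], [282.1, 240.8], [282.3, 232.7], [283.9, 137.5]]
[[302.1, 250.1], [263.4, 233.1]]
```

View pics/p6.png

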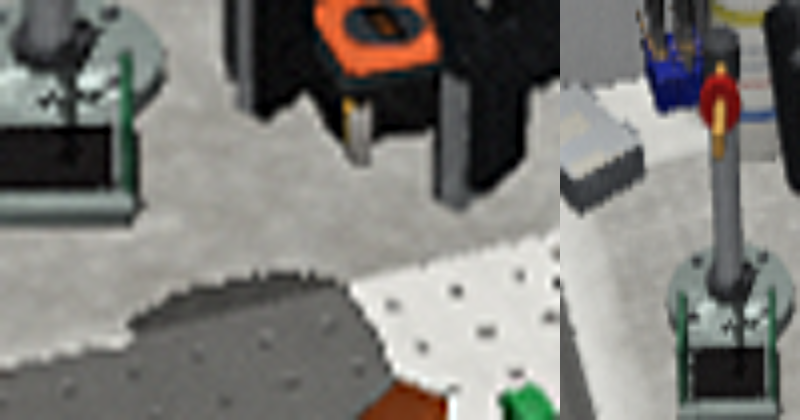

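The hook now faces home over the fork. The fingertips sit about 31 mm farther back than stated, consistent with the earlier view, and the last calls were shortened by the speed limit. I'll resync from the measured pose.

```bash
cat > sync.py <<'E'
import json,numpy as np
from bench import read_state
s=read_state();p=s["position"];q=s["ee_rot"];t=2*np.arctan2(q[1],q[0]);t=(t+np.pi)%(2*np.pi)-np.pi
json.dump([*map(float,p),float(t)],open("cmd.json","w"));print("f",s["contact_force"].round(1),"w",round(s["gripper_width"],1))
E
python3 sync.py; python3 mv.py 424.4 -198.4 133 .568
```

```text
f [-0.6  0.4  0.6] w 51.5
cmd [421.786, -182.04, 229.786, 0.536]
turn z -0.032 shift -6.1 15.4 96.8
```

Call:
carry_out([
  [0,0,-0.03,-6,15.5,0,0.2],
  [0,0,-0.03,-6,15.5,0,0.2],
  [0,0,-0.03,-6,15.5,35,0.2],
  [0,0,-0.03,-6,15.5,68,0.2],
  [0,0,-0.03,-6,15.5,96,0.2],
])

```text
clock: 10.62
position: [424.3, -196.3, 132.9]
ee_rot: [0.96, 0.281, 0.0, 0.0]
contact_force: [0.1, -0.4, -0.1]
gripper_width: 51.2
grasp_force: 0.0
```

Call:
carry_out([
  [0,0,0,0,0,0,0.2],
  [0,0,0,0,0,0,-0.2],
  [0,0,0,0,0,0,-0.5],
])

```text
clock: 11.0
position: [425.3, -197.4, 135.2]
ee_rot: [0.96, 0.281, 0.001, 0.001]
contact_force: [0.0, 0.3, 0.5]
gripper_width: 21.5
grasp_force: 0.0
```

Call:
carry_out([
  [0,0,0,0,0,0,-0.65],
  [0,0,0,0,0,0,-0.8],
  [0,0,0,0,0,0,-1],
  [0,0,0,0,0,0,-1],
])

```text
clock: 11.5
position: [425.0, -197.4, 135.2]
ee_rot: [0.96, 0.28, 0.001, 0.0]
contact_force: [-1.0, 2.8, 5.9]
gripper_width: 14.8
grasp_force: 60.0
```

```bash
python3 sync.py; cat cmd.json
cat > orange.py <<'E'
from h import *
for n in("top","side"):
    c=Cam(n);hsv=cv2.cvtColor(c.im,cv2.COLOR_BGR2HSV)
    p=c.proj(read_state()["position"]+[0,0,45])[0]
    m=cv2.inRange(hsv,(5,150,60),(16,255,255));k,l,st,ce=cv2.connectedComponentsWithStats(m)
    for i in range(1,k):
        if st[i,4]>15 and np.linalg.norm(ce[i]-p)<60: print(n,"orange box",st[i].tolist(),"c",ce[i].round(1))
    print(n,"expect tcp+45",p.round(1))
E
python3 orange.py
```

```text
f [-1.   2.8  5.9] w 14.8
[424.9747209783952, -197.3636196390901, 135.1627875830805, 0.5683844731742589]top expect tcp+45 [394.6 213.4]
side orange box [280, 266, 13, 25, 166] c [283.8 278.9]
side expect tcp+45 [286.8 268.3]
```

The handle is gripped: 14.8 mm opening, 60 N. Lift and carry.

Call:
carry_out([
  [0,0,0,0,0,-15,-1],
  [0,0,0,0,0,-40,-1],
  [0,0,0,0,0,-65,-1],
  [0,0,0,0,0,-85,-1],
  [0,0,0,0,0,-85,-1],
])

```text
clock: 12.22
position: [424.9, -197.6, 219.9]
ee_rot: [0.96, 0.28, 0.002, 0.001]
contact_force: [-0.4, -0.1, -3.4]
gripper_width: 14.9
grasp_force: 58.7
```

```bash
python3 sync.py; python3 mv.py 413 84 219 -0.29; python3 orange.py
```

```text
f [-0.4 -0.1 -3.4] w 14.9
cmd [424.898, -197.597, 219.878, 0.568]
turn z 0.858 shift 141.5 -243.8 0.9
top expect tcp+45 [404.4 211.7]
side orange box [280, 226, 15, 28, 198] c [284.3 241.2]
side expect tcp+45 [287.  229.7]
```

Call:
carry_out([
  [0,0,0.12,20,-34,0,-1],
  [0,0,0.24,40,-69,0,-1],
  [0,0,0.36,60,-104,0,-1],
  [0,0,0.48,80,-138,0,-1],
  [0,0,0.6,100,-172,0,-1],
])

```text
clock: 12.95
position: [414.8, 2.3, 217.4]
ee_rot: [1.0, -0.018, -0.001, 0.0]
contact_force: [1.1, 0.2, -2.6]
gripper_width: 14.6
grasp_force: 59.1
```

```bash
python3 sync.py; python3 mv.py 413 84 219 -0.29
```

```text
f [ 1.1  0.2 -2.6] w 14.6
cmd [414.822, 2.335, 217.392, -0.036]
turn z 0.254 shift -4.7 -81.5 -1.6
```

Call:
carry_out([
  [0,0,0.11,-2,-32,0,-1],
  [0,0,0.22,-4,-62,0,-1],
  [0,0,0.255,-4.5,-81,0,-1],
  [0,0,0.255,-4.5,-81,0,-1],
  [0,0,0.255,-4.5,-81,0,-1],
])

```text
clock: 13.58
position: [413.3, 81.8, 217.8]
ee_rot: [0.99, -0.143, -0.001, 0.001]
contact_force: [-0.3, -0.3, -2.2]
gripper_width: 15.2
grasp_force: 59.1
```

```bash
python3 sync.py; python3 mv.py 413 84 177 -0.29; python3 orange.py
python3 - <<'E'
from h import *
# brass/red in side and top, numbers only
for n in("side","top"):
    c=Cam(n);hsv=cv2.cvtColor(c.im,cv2.COLOR_BGR2HSV);b={"side":(195,160,270,230),"top":(210,180,290,245)}[n]
    for nm,lo,hi in(("brass",(14,120,90),(26,255,255)),("red",(0,150,80),(4,255,255)),("orange",(5,150,60),(13,255,255))):
        m=cv2.inRange(hsv,lo,hi);w=np.zeros_like(m);w[b[1]:b[3],b[0]:b[2]]=m[b[1]:b[3],b[0]:b[2]]
        k,l,st,ce=cv2.connectedComponentsWithStats(w)
        for i in range(1,k):
            if st[i,4]>8:
                ys,xs=np.where(l==i);print(n,nm,st[i].tolist(),ce[i].round(1),"line",np.polyfit(ys,xs,1).round(2) if np.ptp(ys)>5 else "")
    H=-1.861;X=np.array([np.cos(H),np.sin(H),0])
    for r in(20,46,86,90):print(n,r,c.proj(np.array([457,230.1,146])+X*r).round(1).tolist())
E
```

```text
f [-0.3 -0.3 -2.2] w 15.2
cmd [413.331, 81.841, 217.846, -0.286]
turn z 0.004 shift -0.9 -2.0 40.8
top expect tcp+45 [291.5 216.4]
side orange box [228, 162, 12, 18, 62] c [235.4 174. ]
side expect tcp+45 [232.8 161.6]
side brass [233, 188, 3, 6, 17] [234.1 190.6] line 
side orange [229, 162, 11, 18, 60] [235.6 173.6] line [ -0.38 301.42]
side 20 [[234.9, 179.6]]
side 46 [[234.9, 184.3]]
side 86 [[234.9, 192.0]]
side 90 [[234.9, 192.8]]
top brass [238, 204, 10, 4, 21] [242.4 205.5] line 
top brass [251, 208, 6, 3, 10] [253.7 209. ] line 
top red [248, 204, 4, 8, 18] [249.2 207.7] line [-2.5000e-01  3.0027e+02]
top 20 [[241.4, 205.0]]
top 46 [[250.6, 207.7]]
top 86 [[264.7, 211.9]]
top 90 [[266.1, 212.3]]
```

Call:
carry_out([
  [0,0,0,-1.5,-2,15,-1],
  [0,0,0,-1.5,-2,30,-1],
  [0,0,0,-1.5,-2,41,-1],
  [0,0,0,-1.5,-2,41,-1],
  [0,0,0,-1.5,-2,41,-1],
])

```text
clock: 14.4
position: [413.6, 84.8, 178.3]
ee_rot: [0.99, -0.143, 0.001, -0.0]
contact_force: [1.0, -0.0, -2.2]
gripper_width: 15.1
grasp_force: 59.0
```

```bash
python3 sync.py; cat cmd.json
python3 - <<'E'
from h import *
s=Cam("side");p=read_state()["position"];g=p.copy();g[2]=p[2]-135.2+3.8
H=-1.861;X=np.array([np.cos(H),np.sin(H),0]);Y=np.array([-X[1],X[0],0]);Z=np.array([0,0,1.])
P=np.array([456,230.4,146])
print("gauge in hook",(g-P)@X,(g-P)@Y,g[2])
b=[215,160];k=8
o=crop(s.im,*b,50,75,k)
def pl(L,c):
    q=((s.proj(L)-b+.5)*k).astype(int);cv2.polylines(o,[q.reshape(-1,1,2)],True,c,1)
pl([g+X*5+Y*a+Z*z for a,z in((-9,92),(9,92),(9,120),(-9,120))],(0,255,0))
pl([g+X*5+Y*a+Z*z for a,z in((-19,12),(19,12),(19,136),(-19,136))],(255,0,0))
pl([g+X*22+Y*a+Z*z for a,z in((-22,0),(22,0),(22,12),(-22,12))],(0,0,255))
pl([P+X*94+Y*a+Z*z for a,z in((-4,-4),(4,-4),(4,14),(-4,14))],(255,0,255))
cv2.imwrite("pics/p7.png",o)
E
```

```text
f [ 1.  -0.  -2.2] w 15.1
[413.57458474754213, 84.81639757651021, 178.2791268204011, -0.286597196475054]gauge in hook 151.57550496870448 1.0084383908961265 46.96556089943989
```

View pics/p7.png

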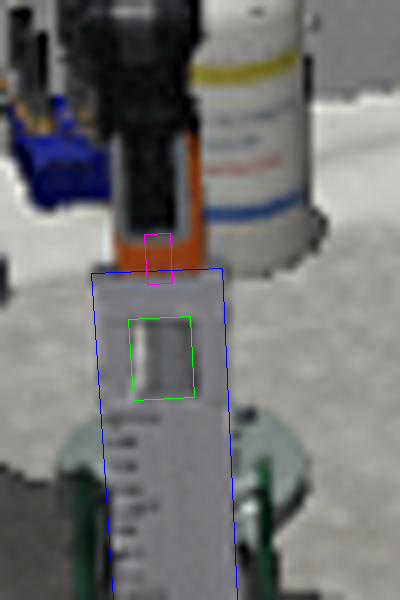

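The gauge model fits the picture within about 0.5 px: the eye is centred at crop (162,358) and the hook tip is expected at column 159. That puts the eye about 1 mm to hook +y. I'll slide it over the tip.

Call:
carry_out([
  [0,0,0,-1,-16,2,-1],
  [0,0,0,-1,-34,2,-1],
  [0,0,0,-1,-45,2,-1],
  [0,0,0,-1,-54,2,-1],
  [0,0,0,-1,-62,2,-1],
])

```text
clock: 15.08
position: [429.7, 145.2, 175.6]
ee_rot: [0.99, -0.143, -0.0, 0.0]
contact_force: [0.1, -0.0, -2.0]
gripper_width: 14.9
grasp_force: 59.0
```

Call:
carry_out([
  [0,0,0,0,-7,0,-1],
  [0,0,0,0,-13,0,-1],
  [0,0,0,0,-19,0,-1],
  [0,0,0,0,-19,0,-1],
])

```text
clock: 15.58
position: [435.2, 163.0, 175.8]
ee_rot: [0.99, -0.143, 0.0, -0.0]
contact_force: [0.3, -0.5, -1.3]
gripper_width: 14.8
grasp_force: 59.1
```

```bash
python3 sync.py
cat > g.py <<'E'
from h import *
p=read_state()["position"];g=p.copy();g[2]=p[2]-135.2+3.8
H=-1.861;X=np.array([np.cos(H),np.sin(H),0]);Y=np.array([-X[1],X[0],0]);P=np.array([456,230.4,146])
f=read_state()["contact_force"]
print("gauge in hook",((g-P)@X).round(1),((g-P)@Y).round(1),"eye z",(g[2]+120-146).round(1),"force XYZ",(f@X).round(1),(f@Y).round(1),f[2].round(1))
E
python3 g.py
```

```text
f [ 0.3 -0.5 -1.3] w 14.8
gauge in hook 70.5 -0.7 eye z 18.4 force XYZ 0.4 0.4 -1.3
```

Call:
carry_out([
  [0,0,0,0.5,0,4,-1],
  [0,0,0,0.5,0,8,-1],
  [0,0,0,0.5,0,10,-1],
  [0,0,0,0.5,0,11,-1],
  [0,0,0,0.5,0,11,-1],
])

```text
clock: 16.2
position: [435.5, 162.5, 164.7]
ee_rot: [0.99, -0.143, -0.0, 0.0]
contact_force: [0.6, 0.2, -2.6]
gripper_width: 14.6
grasp_force: 59.0
```

Call:
carry_out([
  [0,0,0,0,0,0.7,-1],
  [0,0,0,0,0,1.4,-1],
  [0,0,0,0,0,1.4,-1],
])

```text
clock: 16.58
position: [435.5, 162.6, 163.3]
ee_rot: [0.99, -0.143, -0.0, 0.0]
contact_force: [-0.3, -0.1, -2.0]
gripper_width: 14.7
grasp_force: 59.0
```

```bash
python3 g.py
```

```text
gauge in hook 70.9 -0.3 eye z 5.9 force XYZ 0.2 -0.3 -2.0
```

Call:
carry_out([
  [0,0,0,0,0,0.6,-1],
  [0,0,0,0,0,1.2,-1],
  [0,0,0,0,0,1.2,-1],
])

```text
clock: 16.95
position: [435.4, 162.5, 162.1]
ee_rot: [0.99, -0.143, -0.0, 0.0]
contact_force: [-0.6, -0.3, -2.3]
gripper_width: 15.1
grasp_force: 59.0
```

Call:
carry_out([
  [0,0,0,0,0,0.5,-1],
  [0,0,0,0,0,1,-1],
  [0,0,0,0,0,1,-1],
])

```text
clock: 17.32
position: [435.5, 162.6, 161.2]
ee_rot: [0.99, -0.143, 0.0, 0.0]
contact_force: [0.8, 0.7, -1.9]
gripper_width: 15.4
grasp_force: 59.0
```

```bash
python3 g.py
```

```text
gauge in hook 70.8 -0.2 eye z 3.8 force XYZ -1.0 0.6 -1.9
```

Call:
carry_out([
  [0,0,0,0,0,0.5,-1],
  [0,0,0,0,0,1,-1],
  [0,0,0,0,0,1,-1],
])

```text
clock: 17.7
position: [435.6, 162.6, 160.8]
ee_rot: [0.99, -0.143, 0.0, -0.0]
contact_force: [-2.3, -0.9, 3.6]
gripper_width: 14.5
grasp_force: 60.0
```

Call:
carry_out([
  [0,0,0,0,0,0.5,-1],
  [0,0,0,0,0,1,-1],
  [0,0,0,0,0,1,-1],
])

```text
clock: 18.08
position: [435.8, 162.6, 160.6]
ee_rot: [0.99, -0.143, 0.001, -0.0]
contact_force: [-5.0, 0.4, 9.8]
gripper_width: 15.1
grasp_force: 60.7
```

```bash
python3 g.py
```

```text
gauge in hook 70.7 0.0 eye z 3.2 force XYZ 1.1 -4.9 9.8
```

Call:
carry_out([
  [0,0,0,-0.5,0,-1,-1],
  [0,0,0,-0.5,-4,-1,-1],
  [0,0,0,-0.5,-8,-1,-1],
  [0,0,0,-0.5,-11,-1,-1],
  [0,0,0,-0.5,-11,-1,-1],
])

```text
clock: 18.7
position: [437.8, 171.6, 160.7]
ee_rot: [0.99, -0.143, -0.0, 0.002]
contact_force: [-2.0, -5.2, 7.2]
gripper_width: 14.8
grasp_force: 60.5
```

```bash
python3 g.py
```

```text
gauge in hook 61.5 -0.7 eye z 3.3 force XYZ 5.6 -0.5 7.2
```

Call:
carry_out([
  [0,0,0,0,0,-0.7,-1],
  [0,0,0,0,-1,-0.7,-1],
  [0,0,0,0,-2,-0.7,-1],
])

```text
clock: 19.08
position: [438.4, 174.5, 160.8]
ee_rot: [0.99, -0.143, -0.0, 0.001]
contact_force: [-2.2, -4.8, 5.1]
gripper_width: 14.8
grasp_force: 60.0
```

```bash
python3 g.py
```

```text
gauge in hook 58.6 -0.8 eye z 3.4 force XYZ 5.2 -0.8 5.1
```

Call:
carry_out([
  [0,0,0,0,0,-0.6,-1],
  [0,0,0,0,-1,-0.6,-1],
  [0,0,0,0,-1,-0.6,-1],
])

```text
clock: 19.45
position: [439.0, 176.7, 161.0]
ee_rot: [0.99, -0.143, -0.0, -0.0]
contact_force: [-1.3, -1.5, -0.2]
gripper_width: 14.6
grasp_force: 59.2
```

```bash
python3 g.py
```

```text
gauge in hook 56.3 -0.9 eye z 3.6 force XYZ 1.8 -0.8 -0.2
```

Call:
carry_out([
  [0,0,0,0,-0.5,0,-1],
  [0,0,0,0,-1,0,-1],
  [0,0,0,0,-1,0,-1],
])

```text
clock: 19.82
position: [439.3, 177.4, 161.2]
ee_rot: [0.99, -0.143, -0.0, -0.0]
contact_force: [0.6, 0.1, -2.3]
gripper_width: 15.0
grasp_force: 59.0
```

```bash
python3 g.py
```

```text
gauge in hook 55.5 -0.8 eye z 3.8 force XYZ -0.3 0.5 -2.3
```

Call:
carry_out([
  [0,0,0,0,0,0.5,-1],
  [0,0,0,0,-0.6,0.5,-1],
  [0,0,0,0,-1.2,0.5,-1],
])

```text
clock: 20.2
position: [439.5, 178.0, 161.0]
ee_rot: [0.99, -0.143, -0.0, 0.0]
contact_force: [-0.1, -0.8, -1.1]
gripper_width: 14.8
grasp_force: 59.3
```

```bash
python3 g.py
```

```text
gauge in hook 55.0 -0.8 eye z 3.6 force XYZ 0.8 0.2 -1.1
```

Call:
carry_out([
  [0,0,0,0,-0.5,0,-1],
  [0,0,0,0,-1,0,-1],
  [0,0,0,0,-1,0,-1],
])

```text
clock: 20.58
position: [439.9, 179.2, 161.0]
ee_rot: [0.99, -0.143, 0.0, 0.0]
contact_force: [-0.9, -1.7, 1.1]
gripper_width: 15.0
grasp_force: 59.4
```

```bash
python3 g.py
```

```text
gauge in hook 53.7 -0.8 eye z 3.6 force XYZ 1.9 -0.4 1.1
```

Call:
carry_out([
  [0,0,0,0,-0.6,0,-1],
  [0,0,0,0,-1.2,0,-1],
  [0,0,0,0,-1.2,0,-1],
])

```text
clock: 20.95
position: [440.3, 180.4, 161.0]
ee_rot: [0.99, -0.143, 0.0, 0.0]
contact_force: [-1.5, -1.6, 0.5]
gripper_width: 15.0
grasp_force: 59.4
```

```bash
python3 g.py
```

```text
gauge in hook 52.4 -0.8 eye z 3.6 force XYZ 1.9 -0.9 0.5
```

Call:
carry_out([
  [0,0,0,0,-0.5,0,-1],
  [0,0,0,0,-1,0,-1],
  [0,0,0,0,-1,0,-1],
])

```text
clock: 21.32
position: [440.5, 181.3, 161.0]
ee_rot: [0.99, -0.143, -0.0, 0.0]
contact_force: [-1.0, -2.3, 1.1]
gripper_width: 15.1
grasp_force: 59.5
```

```bash
python3 g.py
```

```text
gauge in hook 51.4 -0.8 eye z 3.6 force XYZ 2.4 -0.3 1.1
```

Call:
carry_out([
  [0,0,0,0,-0.5,0,-1],
  [0,0,0,0,-1,0,-1],
  [0,0,0,0,-1,0,-1],
])

```text
clock: 21.7
position: [440.6, 181.7, 161.0]
ee_rot: [0.99, -0.143, -0.0, 0.001]
contact_force: [-0.2, -5.1, 2.4]
gripper_width: 15.0
grasp_force: 59.7
```

```bash
python3 g.py
```

```text
gauge in hook 51.1 -0.8 eye z 3.6 force XYZ 5.0 1.3 2.4
```

Call:
carry_out([
  [0,0,0,0,-0.5,0,-1],
  [0,0,0,0,-0.8,0,-1],
  [0,0,0,0,-0.8,0,-1],
])

```text
clock: 22.08
position: [440.5, 181.8, 160.9]
ee_rot: [0.99, -0.143, -0.001, 0.001]
contact_force: [0.2, -6.9, 2.1]
gripper_width: 15.2
grasp_force: 59.8
```

```bash
python3 g.py
```

```text
gauge in hook 51.0 -0.9 eye z 3.5 force XYZ 6.5 2.2 2.1
```

Stopped against the collar. I'll bring the press to about 10–11 N and hold it.

Call:
carry_out([
  [0,0,0,0,-0.5,0,-1],
  [0,0,0,0,-0.9,0,-1],
  [0,0,0,0,-0.9,0,-1],
])

```text
clock: 22.45
position: [440.5, 181.9, 161.0]
ee_rot: [0.99, -0.143, -0.001, 0.002]
contact_force: [-1.3, -8.8, 3.6]
gripper_width: 14.7
grasp_force: 59.9
```

```bash
python3 g.py
```

```text
gauge in hook 50.9 -1.0 eye z 3.6 force XYZ 8.8 1.2 3.6
```

Call:
carry_out([
  [0,0,0,0,-0.4,0,-1],
  [0,0,0,0,-0.7,0,-1],
  [0,0,0,0,-0.7,0,-1],
  [0,0,0,0,-0.7,0,-1],
  [0,0,0,0,-0.7,0,-1],
])

```text
clock: 23.08
position: [440.5, 182.0, 160.9]
ee_rot: [0.99, -0.143, -0.001, 0.003]
contact_force: [-0.7, -10.0, 3.7]
gripper_width: 15.2
grasp_force: 60.0
```

Call:
carry_out([
  [0,0,0,0,0,0,-1],
  [0,0,0,0,0,0,-1],
  [0,0,0,0,0,0,-1],
  [0,0,0,0,0,0,-1],
])

```text
clock: 23.58
position: [440.5, 182.0, 161.0]
ee_rot: [0.99, -0.143, -0.001, 0.003]
contact_force: [-0.9, -9.6, 4.7]
gripper_width: 14.8
grasp_force: 60.0
```

```bash
python3 g.py
```

```text
gauge in hook 50.8 -1.0 eye z 3.6 force XYZ 9.4 1.9 4.7
```

Call:
carry_out([
  [0,0,0,0,-0.2,-0.3,-1],
  [0,0,0,0,-0.5,-0.4,-1],
  [0,0,0,0,-0.5,-0.4,-1],
  [0,0,0,0,-0.5,-0.4,-1],
  [0,0,0,0,-0.5,-0.4,-1],
])

```text
clock: 24.2
position: [440.5, 182.0, 161.0]
ee_rot: [0.99, -0.143, -0.001, 0.003]
contact_force: [-0.9, -10.2, 2.5]
gripper_width: 14.7
grasp_force: 59.7
```

Call:
carry_out([
  [0,0,0,0,0,0,-1],
  [0,0,0,0,0,0,-1],
  [0,0,0,0,0,0,-1],
])

```text
clock: 24.58
position: [440.5, 182.0, 161.0]
ee_rot: [0.99, -0.143, -0.001, 0.003]
contact_force: [-0.4, -10.2, 2.8]
gripper_width: 15.2
grasp_force: 59.7
```

```bash
python3 g.py
```

```text
gauge in hook 50.8 -1.0 eye z 3.6 force XYZ 9.8 2.5 2.8
```

Held steady at about 10 N. Now ease off, open and retreat upward.

Call:
carry_out([
  [0,0,0,0,1,0,-1],
  [0,0,0,0,2,0,-1],
  [0,0,0,0,2,0,-1],
])

```text
clock: 24.95
position: [440.5, 181.8, 161.0]
ee_rot: [0.99, -0.143, -0.001, 0.001]
contact_force: [-0.5, -7.1, 0.7]
gripper_width: 15.0
grasp_force: 59.5
```

```bash
python3 g.py
```

```text
gauge in hook 51.0 -0.9 eye z 3.6 force XYZ 7.0 1.5 0.7
```

Call:
carry_out([
  [0,0,0,0,0,0,-0.55],
  [0,0,0,0,0,0,-0.4],
  [0,0,0,0,0,0,-0.2],
  [0,0,0,0,0,0,-0.1],
  [0,0,0,0,0,0,-0.1],
])

```text
clock: 25.58
position: [441.1, 183.4, 161.4]
ee_rot: [0.99, -0.143, 0.0, -0.0]
contact_force: [0.4, -0.3, -0.9]
gripper_width: 38.9
grasp_force: 0.0
```

Call:
carry_out([
  [0,0,0,0,0,-10,-0.1],
  [0,0,0,0,0,-25,-0.1],
  [0,0,0,0,0,-45,-0.1],
  [0,0,0,0,0,-65,-0.1],
  [0,0,0,0,0,-85,-0.1],
])

```text
clock: 26.2
position: [441.2, 183.2, 247.8]
ee_rot: [0.99, -0.143, 0.0, -0.0]
contact_force: [-0.3, -0.1, -0.4]
gripper_width: 38.3
grasp_force: 0.0
```

Call:
carry_out([
  [0,0,0,-20,0,0,-0.1],
  [0,0,0,-50,0,0,-0.1],
  [0,0,0,-80,0,0,-0.1],
  [0,0,0,-100,0,0,-0.1],
  [0,0,0,-100,0,0,-0.1],
])

```text
clock: 26.82
position: [344.6, 211.7, 247.4]
ee_rot: [0.99, -0.142, 0.001, -0.001]
contact_force: [0.7, 1.2, 0.4]
gripper_width: 38.7
grasp_force: 0.0
```

```bash
python3 g.py
python3 - <<'E'
from h import *
H=-1.861;X=np.array([np.cos(H),np.sin(H),0]);P=np.array([456,230.4,0])-4*X
for n in("side","top"):
    c=Cam(n);hsv=cv2.cvtColor(c.im,cv2.COLOR_BGR2HSV)
    m=cv2.inRange(hsv,(5,150,60),(16,255,255));k,l,st,ce=cv2.connectedComponentsWithStats(m)
    e=c.proj([P+X*55+[0,0,z] for z in(166,186,206)]);print(n,"handle expected",e.round(1).tolist())
    for i in range(1,k):
        if st[i,4]>15 and np.linalg.norm(ce[i]-e[1])<40: 
            print(n,st[i].tolist(),ce[i].round(1))
            if n=="side":
                ys,xs=np.where(l==i);print("axis",[ (y,xs[ys==y].min(),xs[ys==y].max()) for y in np.unique(ys)[::4]])
E
```

```text
gauge in hook 49.8 -101.4 eye z 90.0 force XYZ -1.3 0.3 0.4
side handle expected [[234.1, 178.5], [233.7, 171.5], [233.3, 164.4]]
side [229, 164, 11, 16, 151] [233.9 171.9]
axis [(np.int64(164), np.int64(230), np.int64(231)), (np.int64(168), np.int64(229), np.int64(238)), (np.int64(172), np.int64(229), np.int64(238)), (np.int64(176), np.int64(230), np.int64(239))]
top handle expected [[252.0, 208.1], [251.7, 207.5], [251.5, 206.9]]
top [248, 203, 8, 10, 51] [251.6 207.3]
```

The handle sits exactly where a hung, upright gauge at the collar should be: side (233.9,171.9) and top (251.6,207.3). Handing in.

```bash
python3 -c "
from bench import *
print(job_done())"
```

```text
the job is handed in; nothing more can be done
None
```

I turned the hook home and pressed it on its stop at about 8–11 N, hung the gauge and pressed it on the collar at about 10 N, then released it and handed the job in; the final images show it upright at the collar, but no verdict was returned.

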